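Close the lever-operated board test fixture

ROBOT

A 6-joint arm with a two-finger parallel gripper is mounted at the origin on a cart in front of the work surface, level with it; the furniture and walls round the work are solid. World frame = base frame: x ahead of the robot, y to its left, z up, the work surface at z = 0. Lengths are in m, angles in rad, forces in N, time in s.
With the tool pointing down it reaches from about 0.3 to 0.875 m from the base axis. Payload 6.4 kg.
Tool frame: the origin (TCP) lies at the very end of the fingers, on their centre line; the grasp point (between the pads) lies 19 mm behind it; z points along the fingers, y is the line along which they close (so a half turn about z gives the same grasp; the last joint's range is limited). The gripper opens to 85 mm and grips with 20 to 120 N. Pads are 22 mm wide; open, the fingers measure 114 mm over their backs; the gripper's body (76 mm by 85 mm) begins 54 mm behind the grasp point. The pads swing forward as they close: fully open they stand 13 mm farther back than shut.
Start: joints at [1.055, 0.181, 1.607, -0, 1.354, -0.206], TCP at [0.175, 0.548, 0.231] pointing down, gripper open.
Joint ranges: [-2.99, 2.99], [-0.89, 2.07], [0.3, 2.58], [-1.14, 4.28], [0, 2.63], [-3.12, 3.12]. Speed limits (rad/s): [2.57, 2.57, 3.01, 3.14, 3.14, 3.14].

INTERFACE

Orientations are given as a unit quaternion [w, x, y, z].
In Python, from bench import ctrl gives the robot as it stands.
- The arm moves only by the shell command python3 jog.py, which reads ROWS from standard input. ROWS is a JSON list of rows, 1 to 10 of them, each written [[dx, dy, dz], [rx, ry, rz], opening]: dx, dy, dz in m, then a rotation vector rx, ry, rz in rad, then the opening from 0.0 (shut) to 1.0 (fully open); each row is the pose to reach, as a shift and turn from the pose commanded when the command began, along the tool's axes at that moment; what a row does not reach only later rows make up. A row lasts 1/8 s, in which the tool goes at most 0.0625 m and 0.188 rad, less where a joint would pass 70% of its speed; a pose out of reach is approached as far as the arm can. The fingers move at their own pace and stop on an object; the grip force is fixed at half the most. Time passes only in rows, so rows that do not move let the fingers close. It prints the time, the measured TCP pose, the force, the opening and the grip force at its end. Input that does not fit is refused with a message, and nothing moves.
- ctrl.get_obs(): the state, without advancing time (a new reading comes with each control period).
- ctrl.camera(name): name is "side" or "top" or "wrist"; returns the picture (384x512x3 uint8, blue, green, red); there is no depth.
- ctrl.camera_params(name): a dict with "fovy" (degrees; the focal length in pixels is half the picture's height over the tangent of half this angle, whatever the lens; pixels are square), "cx", "cy" (the principal point, pixels), "view" (4x4, takes a point from world to camera coordinates). Camera axes: x right, y up, looking along -z (the intrinsics and any distortion apply to the point x, -y, -z); pixel columns grow to the right and rows downward; lengths in m; the calibration is good to about 2 mm. A picture is of the moment at which its call begins: read the wrist's pose just before it. camera_params takes no time and is no camera call; for the wrist camera it gives the pose at the moment of the call.
- ctrl.hand_in(): hands the job in; it is judged then, once.
The state is a dict: "time_s": time; "q": joint angles; "dq": joint speeds; "joint_efforts": joint torques, N m; "eef_pos": TCP position; "eef_rot": TCP orientation; "wrist_force": force on the tool from outside, world axes, zero at the start; "torque": the same for the moment, N m; "opening": opening from 0.0 (shut) to 1.0 (fully open); "grasp_force": force on a finger pad.
Only numpy, scipy, OpenCV 4.12 (cv2) and the standard library are available. Lean on these libraries where they do the work, as an engineer would, in place of code of your own. Each camera call takes 0.05 s, during which the arm holds its last target. There are 200 camera calls.

TASK

Close the board test fixture: push the tray with the circuit board all the way in, then bring the raised hold-down lever down and leave it latched, fully closed on the board by itself. The lever's ratchet lets it down only while the red thumb button in its grip is held in, and with weight on the ratchet the button has no effect until you ease the lever up a little; finish by pressing the grip firmly down until the lever catches. Leave the other things on the bench where they lie.

Things in the scene. Friction and masses are not known exactly. Their poses are not given: they have to be found in the camera images.
- fixture: Board test fixture fixed to the bench: grey housing 240 (x) x 170 (y) mm, black top plate at z = 50 mm. Origin on the bench, under the housing, 5 mm in front of its middle; x points from its front (tray, lever grip; robot side) to its back, y to the left seen from the front, z up. Tray rails along both sides reach 67 mm high. The lever swings in the plane y = 0.
- tray (a joint): How far the tray is pulled out to the front, m: 0 = fully in against its stop; starts 0.03 to 0.05. Slides along the fixture's x with about 2 N of friction and stays where it is left. On it lies a circuit board about 66 x 100 mm.
- tray_handle (a point): Middle of the top edge of the tray's handle: an upright tab, aluminium with a black top, 70 mm wide along y, 9 to 13 mm thick along x, standing from z = 52 to 90 mm at the tray's front. Fixture frame, tray in: x = -155, z = 88 mm. The space in front of it is free for pushing it in, towards the fixture's +x.
- lever_pivot (a point): The lever's hinge: middle of the horizontal axle, which runs along the fixture's y axis, at x = 95 mm, z = 77 mm in the fixture frame.
- lever (a joint): Lever angle, rad: 0 = closed, bar level, pointing to the front; grows as the grip is raised (to 1.35). Starts on a ratchet tooth near 0.56, 0.71, 0.86 or 1.01. Teeth stop it going down at 1.16, 1.01, 0.86, 0.71, 0.56 and 0.41 unless the button is in; upward it is always free (3 to 9 N at the grip). Let go below 0.38 it sinks to about 0.1, where sprung feet meet the board: not latched.
- lever_grip (a point): Centre of the lever's black grip, 195 mm in front of and 45 mm above the hinge when the lever is level (200 mm from the axle, lever + 0.227 rad above the horizontal). The grip is 24 mm wide (along y), 26 mm high, 80 mm long; its end is 43 mm beyond this point. To latch: with the button out, press the grip down with 12 to 20 N past 0 (stop at -0.035); let go, it stays at about 0.02.
- release (a joint): How far the red thumb button in the grip is pressed, m: 0 = out, 0.009 = fully in; springs back (2 to 9 N). It draws the pawl through a soft spring: the tooth lets go only with the button over 0.007 in and the weight taken off (lever raised by about 0.1 rad, button in). Then the pawl stays clear as long as the button is kept in. The button must be out for the lever to latch.
- release_button (a point): Middle of the outer face of the red round thumb button, 21 mm across, on the left side of the grip (fixture +y), beside the grip's centre; it moves in along the fixture's -y. When out it stands 9 mm proud, so grip and button are 33 mm wide together; pinching the grip here across its sides presses the button in.
- adapter_board: Bystander: small blue circuit board with wires, 72 x 87 x 37 mm, lying to the left; origin at its underside.
- bowl_orange: Bystander: orange bowl, 121 mm across, 46 mm high, to the left of the fixture; origin at its underside.
- marker: Bystander: blue marker pen 133 mm long lying to the left in front; origin at its underside.
- tape_black: Bystander: roll of black tape, 60 mm across, 19 mm high, to the right of the fixture; origin at its underside.

How it is judged:
By the outcome, as a careful person would: the job done as asked, in the order asked, and still so for the second after the job is handed in, with the robot touching nothing.
It also fails if it takes over 64 s, if anything falls off the work surface, if the arm or the gripper's body presses on something with over 40 N, if the wrist force passes 120 N, or if a joint passes its speed limit or range.

## Working session

There is one attempt and no reset: what is moved stays moved. The work goes in short steps, Python scripts to look and compute and a shell command to move; the robot and the scene stay as the last step left them, time stands still between calls to the robot, and variables do not carry over. Pictures are saved under pics/ and viewed, at most 10 in all, crops included, and the job is handed in when it is done.

```bash
ls; mkdir -p pics
python3 - <<'E'
from bench import ctrl
import cv2,numpy as np
o=ctrl.get_obs();print(o)
for n in("side","top"):
    p=ctrl.camera_params(n);print(n,p)
    cv2.imwrite(f"pics/{n}0.png",ctrl.camera(n))
E
```

```text
bench.py
jog.py
pics
{'time_s': 0.0, 'q': array([ 1.05469765e+00,  1.81530731e-01,  1.60800315e+00, -5.77838985e-06,
        1.35380222e+00, -2.06331476e-01]), 'dq': array([-0.00050769, -0.00016163, -0.00045669,  0.0004732 , -0.00034289,
       -0.00078222]), 'joint_efforts': array([ 4.65714529e-04, -4.44880486e+01, -3.51331723e+01, -1.63096911e-04,
        9.19775048e-03,  9.78571933e-06]), 'eef_pos': array([0.17500606, 0.54714282, 0.2303923 ]), 'eef_rot': array([-3.05438333e-04,  1.54264419e-01,  9.88029215e-01, -8.16467460e-04]), 'wrist_force': array([ 1.48820495, -0.78823331,  0.79143776]), 'torque': array([-0.04030434,  0.01293872, -0.02319584]), 'grasp_force': 0.0, 'opening': 1.0029774250991903}
side {'fovy': 52.39885922257137, 'cx': 262.63462766903024, 'cy': 192.97851321791723, 'view': array([[-0.99666721,  0.08038176, -0.013901  ,  0.56590231],
       [-0.04895856, -0.45311277,  0.89010779, -0.08771935],
       [ 0.06524971,  0.88782182,  0.45553802, -1.09654493],
       [ 0.        ,  0.        ,  0.        ,  1.        ]])}
top {'fovy': 54.06245439738641, 'cx': 256.4551356183221, 'cy': 192.7673847908236, 'view': array([[-0.04261596, -0.99908702, -0.00300116, -0.01769776],
       [ 0.97848369, -0.04234372,  0.20193236, -0.59127178],
       [-0.20187508,  0.00566896,  0.97939487, -1.06086483],
       [ 0.        ,  0.        ,  0.        ,  1.        ]])}
```

View pics/side0.png

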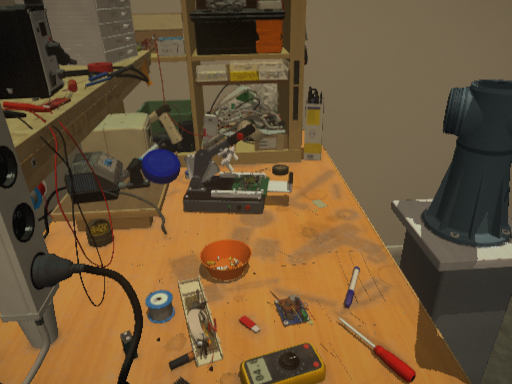

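View pics/top0.png

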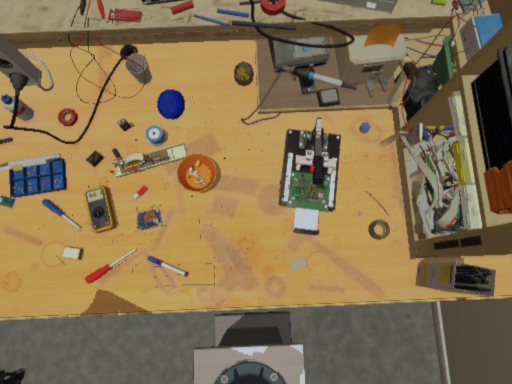

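Run:
```python
import cv2,numpy as np
a=cv2.imread("pics/top0.png")[110:245,255:365];b=cv2.imread("pics/side0.png")[110:225,165:305]
a=cv2.resize(a,None,fx=4,fy=4,interpolation=2);b=cv2.resize(b,(0,0),fx=4,fy=4,interpolation=2)
cv2.imwrite("pics/ct.png",a);cv2.imwrite("pics/cs.png",b)
```

```text
(no output)
```

View pics/ct.png

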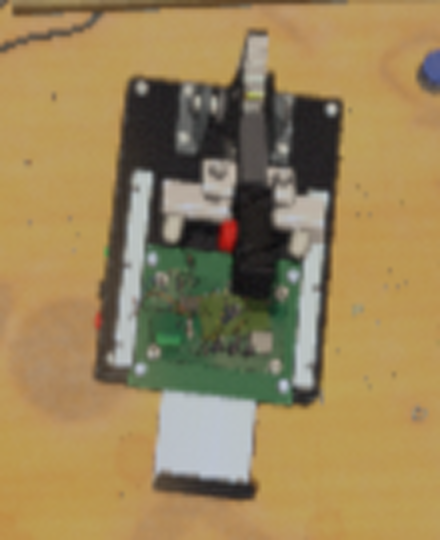

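View pics/cs.png

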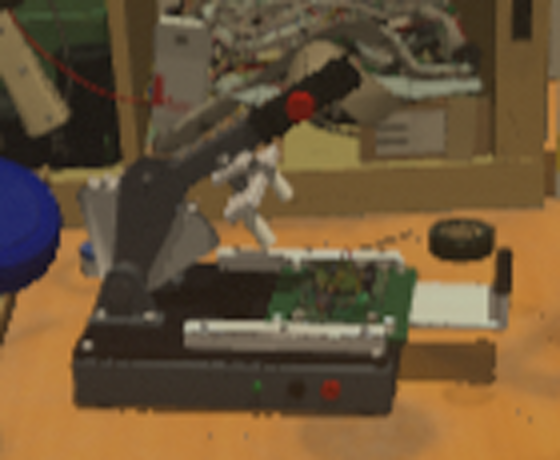

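```bash
cat > h.py <<'E'
import numpy as np,cv2
from bench import ctrl
def ray(n,uv):
    p=ctrl.camera_params(n);V=p["view"];f=192/np.tan(np.radians(p["fovy"]/2))
    d=np.array([(uv[0]-p["cx"])/f,-(uv[1]-p["cy"])/f,-1]);R=V[:3,:3]
    c=-R.T@V[:3,3];d=R.T@d;return c,d/np.linalg.norm(d)
def plane(n,uv,z):
    c,d=ray(n,uv);return c+d*(z-c[2])/d[2]
def tri(a,b):
    (c1,d1),(c2,d2)=ray("side",a),ray("top",b)
    s=np.linalg.lstsq(np.c_[d1,-d2],c2-c1,rcond=None)[0]
    p,q=c1+s[0]*d1,c2+s[1]*d2;return (p+q)/2,np.linalg.norm(p-q)
def red(im,x0,y0,x1,y1):
    b,g,r=[im[y0:y1,x0:x1,i].astype(int) for i in range(3)]
    m=((r>110)&(g<60)&(b<60)).astype(np.uint8);n,l,s,c=cv2.connectedComponentsWithStats(m)
    k=1+s[1:,4].argmax();return c[k]+[x0,y0],s[k,4]
E
python3 - <<'E'
from h import *
np.set_printoptions(precision=4,suppress=True)
T=lambda x,y:(x/4+255-.375,y/4+110-.375)
S=lambda x,y:(x/4+165-.375,y/4+110-.375)
P=[plane("top",T(*c),.05) for c in((136,78),(343,101),(316,402),(97,380))]
for i in range(4):print(P[i],np.linalg.norm(P[i]-P[i-3]))
sc=[plane("top",T(*c),.05) for c in((141,88),(331,108))]; print("screws",sc)
for c in((143,172),(123,365),(318,192),(306,386)):print("rail",plane("top",T(*c),.067))
for c in((157,486),(254,492)):print("handle",plane("top",T(*c),.09))
a,n1=red(cv2.imread("pics/side0.png"),215,120,260,150);b,n2=red(cv2.imread("pics/top0.png"),300,155,325,185)
print(a,n1,b,n2,tri(a,b))
print("grip end",tri(S(350,72),T(250,293)),tri(S(145,178),T(253,105)))
print("side corners",plane("side",S(75,345),.05),plane("side",S(393,358),.05))
E
```

```text
[ 0.79   -0.1519  0.05  ] 0.16137102874415182
[ 0.7641 -0.3111  0.05  ] 0.2381827754475771
[ 0.5294 -0.2704  0.05  ] 0.16361935033899225
[ 0.5531 -0.1085  0.05  ] 0.2408696076770723
screws [array([ 0.7816, -0.1553,  0.05  ]), array([ 0.7588, -0.3014,  0.05  ])]
rail [ 0.7081 -0.1509  0.067 ]
rail [ 0.5605 -0.1271  0.067 ]
rail [ 0.6866 -0.2818  0.067 ]
rail [ 0.5391 -0.2605  0.067 ]
handle [ 0.4682 -0.1443  0.09  ]
handle [ 0.461  -0.2127  0.09  ]
[239.7273 133.8182] 11 [311.5  168.25] 24 (array([ 0.6144, -0.1856,  0.2279]), np.float64(0.0021503968171221535))
grip end (array([ 0.5753, -0.1953,  0.241 ]), np.float64(0.00763527277916694)) (array([ 0.7302, -0.2221,  0.1557]), np.float64(0.008442835367022497))
side corners [ 0.7916 -0.1618  0.05  ] [ 0.557  -0.1159  0.05  ]
```

```bash
cat >> h.py <<'E'
from scipy.spatial.transform import Rotation as Ro
np.set_printoptions(precision=4,suppress=True)
YAW=-0.16;O=np.array([.654,-.2097,0])
F=Ro.from_euler('z',YAW)
def w2f(p):return F.inv().apply(np.asarray(p)-O)
def state():
    o=ctrl.get_obs();w,x,y,z=o["eef_rot"];return o,np.array(o["eef_pos"]),Ro.from_quat([x,y,z,w])
def tool(pitch):  # tool z tilted forward (+x) by pitch from straight down, tool y = fixture y, tool x = -fixture x
    return F*Ro.from_euler('y',-pitch)*Ro.from_matrix(np.diag([-1.,1,-1]))
def goto(x,y,z,pitch=0):
    o,p,R=state();t=F.apply([x,y,z])+O
    print("t",o["time_s"],"F now",w2f(p),"delta",R.inv().apply(t-p),"rot",(R.inv()*tool(pitch)).as_rotvec(),"f",F.inv().apply(o["wrist_force"]),"open",o["opening"])
E
python3 - <<'E'
from h import *
goto(-.24,0,.23)
for n,(x0,y0,x1,y1) in(("side",(228,128,252,146)),("top",(300,155,325,185))):
    im=cv2.imread(f"pics/{n}0.png")[y0:y1,x0:x1].astype(int);m=im[...,2]>np.maximum(im[...,0],im[...,1])*2.2
    m&=im[...,2]>70
    n_,l,s,c=cv2.connectedComponentsWithStats(m.astype(np.uint8));k=1+s[1:,4].argmax();print(n,c[k]+[x0,y0],s[k])
    if n=="side":a=c[k]+[x0,y0]
    else:b=c[k]+[x0,y0]
p,e=tri(a,b);print(p,e,w2f(p))
for L in(.56,.71):print(L,95-200*np.cos(L+.227),77+200*np.sin(L+.227))
E
echo '[[[-0.449, -0.61, 0], [0, 0, -0.15], 0], [[-0.449, -0.61, 0], [0, 0, -0.15], 0], [[-0.449, -0.61, 0], [0, 0, -0.15], 0], [[-0.449, -0.61, 0], [0, 0, -0.15], 0], [[-0.449, -0.61, 0], [0, 0, -0.15], 0], [[-0.449, -0.61, 0], [0, 0, -0.15], 0], [[-0.449, -0.61, 0], [0, 0, -0.15], 0], [[-0.449, -0.61, 0], [0, 0, -0.15], 0], [[-0.449, -0.61, 0], [0, 0, -0.15], 0], [[-0.449, -0.61, 0], [0, 0, -0.15], 0]]' | python3 jog.py
python3 -c "
from h import *
goto(-.24,0,.10)"
```

```text
t 0.1 F now [-0.5935  0.6709  0.2305] delta [-0.4496 -0.6107  0.0013] rot [-0.0015 -0.0004 -0.1497] f [0.0371 0.0262 0.6733] open 0.9973558807466283
side [239.6098 136.0488] [ 9  5  7  7 41]
top [311.5 168.5] [ 9 10  6  8 36]
[ 0.6153 -0.1867  0.221 ] 0.0015528111756637443 [-0.0419  0.0166  0.221 ]
0.56 -46.19464099427114 218.64770861012502
0.71 -23.441608330836345 238.1570209950679
time_s: 1.35
eef_pos: [0.3748, -0.0468, 0.2314]
eef_rot: [0.0, 0.08, 0.997, -0.0]
wrist_force: [1.8, 1.2, -0.3]
opening: 0.002
grasp_force: 0.0
t 1.35 F now [-0.3016  0.1163  0.2314] delta [-0.0615 -0.1163  0.1314] rot [ 0.0001  0.0009 -0.0006] f [ 1.6088  1.4442 -0.3487] open 0.002306036685224323
```

```bash
echo '[[[-0.06, -0.116, 0.03], [0, 0, 0], 0], [[-0.06, -0.116, 0.03], [0, 0, 0], 0], [[-0.06, -0.116, 0.10], [0, 0, 0], 0], [[-0.06, -0.116, 0.165], [0, 0, 0], 0], [[-0.06, -0.116, 0.169], [0, 0, 0], 0], [[-0.06, -0.116, 0.169], [0, 0, 0], 0]]' | python3 jog.py
python3 - <<'E'
from h import *
goto(-.165,0,.062)
cv2.imwrite("pics/w1.png",np.hstack([cv2.resize(ctrl.camera("top")[110:260,240:380],(400,430)),ctrl.camera("wrist")[:,:400][:384]] if 0 else [cv2.resize(ctrl.camera("top")[110:260,240:380],(400,430)),cv2.resize(ctrl.camera("side")[100:220,165:325],(400,430))]))
E
```

```text
time_s: 2.1
eef_pos: [0.414, -0.1678, 0.0605]
eef_rot: [-0.002, 0.08, 0.997, 0.001]
wrist_force: [-0.1, -1.4, 0.2]
opening: 0.002
grasp_force: 0.0
t 2.1 F now [-0.2436  0.0031  0.0605] delta [-0.0786 -0.0031 -0.0018] rot [ 0.0022 -0.0041 -0.0001] f [ 0.1241 -1.3964  0.2397] open 0.0019639048490731844
```

View pics/w1.png

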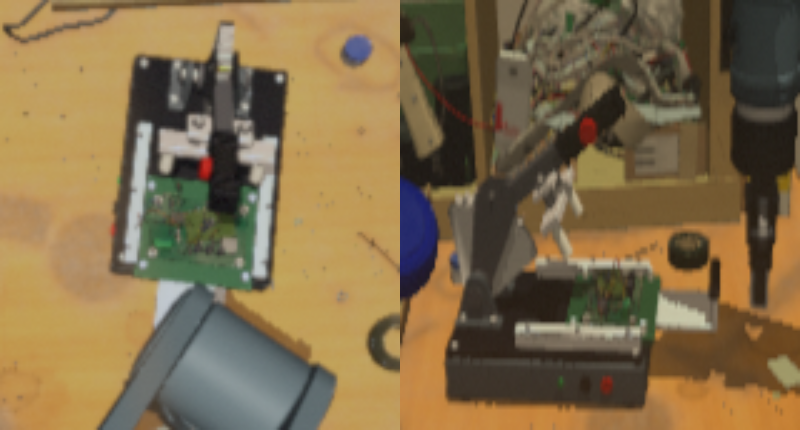

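The picture shows the shut fingers standing clear in front of the handle (fingers about (758,250), handle (713,285) in the composite). Now I push.

```bash
echo '[[[-0.025, -0.003, 0], [0, 0, 0], 0], [[-0.035, -0.003, 0], [0, 0, 0], 0], [[-0.045, -0.003, 0], [0, 0, 0], 0], [[-0.055, -0.003, 0], [0, 0, 0], 0], [[-0.062, -0.003, 0], [0, 0, 0], 0], [[-0.066, -0.003, 0], [0, 0, 0], 0]]' | python3 jog.py
python3 -c "
from h import *
goto(-.165,0,.062)"
echo '[[[-0.003, 0, 0], [0, 0, 0], 0], [[-0.005, 0, 0], [0, 0, 0], 0]]' | python3 jog.py
python3 -c "
from h import *
goto(-.165,0,.062)"
```

```text
time_s: 2.95
eef_pos: [0.4804, -0.1821, 0.0622]
eef_rot: [-0.0, 0.08, 0.997, 0.0]
wrist_force: [-2.4, 0.2, 1.8]
opening: -0.0
grasp_force: 1.1
t 2.95 F now [-0.1758 -0.0005  0.0622] delta [-0.0108  0.0005  0.0002] rot [ 0.0001 -0.0003  0.0004] f [-2.3826 -0.1772  1.8125] open -3.576376758938577e-05
time_s: 3.2
eef_pos: [0.485, -0.1829, 0.0622]
eef_rot: [-0.0, 0.08, 0.997, 0.0]
wrist_force: [-1.6, 1.3, 1.6]
opening: 0.001
grasp_force: 1.1
t 3.2 F now [-0.1711 -0.0005  0.0622] delta [-0.0061  0.0005  0.0002] rot [ 0.0002 -0.0003  0.0002] f [-1.8221  1.0225  1.6445] open 0.0007770664054627529
```

```bash
for i in 1 ; do echo '[[[-0.003, 0, 0], [0, 0, 0], 0], [[-0.003, 0, 0], [0, 0, 0], 0]]' | python3 jog.py | grep -E "pos|force"
echo '[[[-0.002, 0, 0], [0, 0, 0], 0], [[-0.002, 0, 0], [0, 0, 0], 0]]' | python3 jog.py| grep -E "pos|force"
echo '[[[-0.002, 0, 0], [0, 0, 0], 0], [[-0.002, 0, 0], [0, 0, 0], 0]]' | python3 jog.py| grep -E "pos|force"; done
```

```text
eef_pos: [0.4884, -0.1835, 0.0622]
wrist_force: [-0.5, 1.0, -1.1]
grasp_force: 0.2
eef_pos: [0.4901, -0.1838, 0.0623]
wrist_force: [-0.4, 0.2, -0.7]
grasp_force: 0.4
eef_pos: [0.4912, -0.184, 0.0622]
wrist_force: [-6.1, 1.4, 3.3]
grasp_force: 2.8
```

```bash
echo '[[[-0.002, 0, 0], [0, 0, 0], 0], [[-0.003, 0, 0], [0, 0, 0], 0], [[-0.003, 0, 0], [0, 0, 0], 0]]' | python3 jog.py| grep -E "pos|force"
python3 - <<'E'
from h import *
goto(-.24,0,.062)
E
```

```text
eef_pos: [0.4911, -0.1838, 0.0618]
wrist_force: [-17.8, 1.5, 12.6]
grasp_force: 9.2
t 4.325 F now [-0.1649 -0.0004  0.0618] delta [0.0751 0.0005 0.0005] rot [ 0.0008 -0.009   0.001 ] f [-17.8026  -1.3978  12.5922] open 0.0032110645226148954
```

```bash
echo '[[[0.05, 0, 0], [0, 0, 0], 0], [[0.07, 0, -0.01], [0, 0, 0], 0.6], [[0.07, 0, -0.07], [0, 0, 0], 0.9], [[0.07, 0, -0.13], [0, 0, 0], 0.9], [[0.07, 0, -0.19], [0, 0, 0], 0.9], [[0.07, 0, -0.25], [0, 0, 0], 0.9], [[0.07, 0, -0.25], [0, 0, 0], 0.9]]' | python3 jog.py
python3 - <<'E'
from h import *
goto(-.042,0,.29)
t=ctrl.camera("top");s=ctrl.camera("side");w=ctrl.camera("wrist")
cv2.imwrite("pics/t2.png",t);cv2.imwrite("pics/s2.png",s);cv2.imwrite("pics/w2.png",w)
v=np.hstack([cv2.resize(t[110:260,240:380],(400,430)),cv2.resize(s[100:220,165:325],(400,430))]);cv2.imwrite("pics/v2.png",v)
E
```

```text
time_s: 5.2
eef_pos: [0.4285, -0.1752, 0.3185]
eef_rot: [0.005, 0.08, 0.997, -0.003]
wrist_force: [-0.1, -0.9, -0.9]
opening: 0.9
grasp_force: 0.0
t 5.2 F now [-0.2281 -0.0019  0.3185] delta [-0.1858  0.002   0.0305] rot [-0.0056  0.0112  0.0004] f [ 0.0247 -0.8989 -0.876 ] open 0.9002591477181031
```

View pics/v2.png

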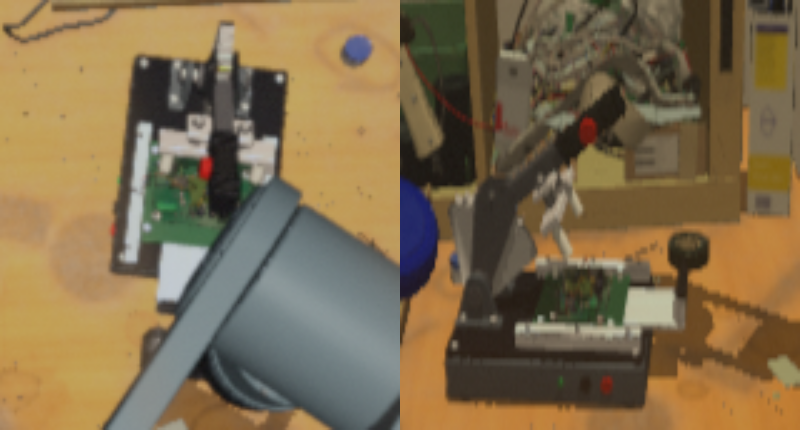

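View pics/w2.png

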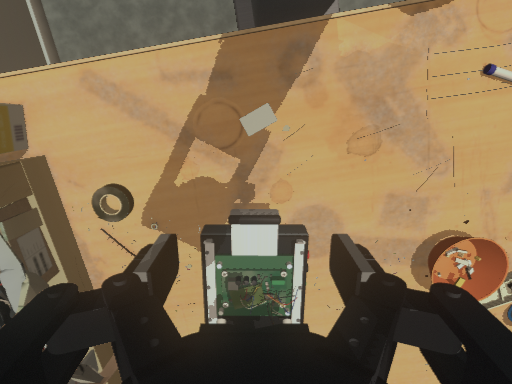

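The tray has moved in: the handle in the side crop went from column 713 to 681, about 40 mm. The wrist view shows the handle centred at about (255,213), and the lever and button are unchanged.

Run:
```python
from h import *
for uv in((230,212),(280,212),(255,209),(255,215)):print(w2f(plane("wrist",uv,.09)))
for uv in((203,229),(308,226)):print("front corners z50",w2f(plane("wrist",uv,.05)))
q=[]
for n,(x0,y0,x1,y1) in(("side",(228,128,252,146)),("top",(300,155,325,185))):
    im=cv2.imread(f"pics/{n[0]}2.png")[y0:y1,x0:x1].astype(int);m=(im[...,2]>np.maximum(im[...,0],im[...,1])*2.2)&(im[...,2]>70)
    n_,l,s,c=cv2.connectedComponentsWithStats(m.astype(np.uint8));k=1+s[1:,4].argmax();q.append(c[k]+[x0,y0])
p,e=tri(*q);print(w2f(p),e)
```

```text
[-0.1633 -0.0322  0.09  ]
[-0.1633  0.0347  0.09  ]
[-0.1676  0.0012  0.09  ]
[-0.159   0.0012  0.09  ]
front corners z50 [-0.1208 -0.077   0.05  ]
front corners z50 [-0.1256  0.0813  0.05  ]
[-0.0413  0.0157  0.2207] 0.00014691871923344142
```

```bash
echo '[[[-0.06, 0.002, 0], [0, 0, 0], 0.9], [[-0.12, 0.002, 0], [0, 0, 0], 0.9], [[-0.18, 0.002, 0], [0, 0, 0], 0.9], [[-0.186, 0.002, 0.02], [0, 0, 0], 0.9], [[-0.186, 0.002, 0.02], [0, 0, 0], 0.9], [[-0.186, 0.002, 0.02], [0, 0, 0], 0.9]]' | python3 jog.py | head -2
python3 -c "
from h import *
goto(-.042,0,.20)"
```

```text
time_s: 6.1
eef_pos: [0.6086, -0.2008, 0.292]
t 6.1 F now [-0.0463  0.0016  0.292 ] delta [-0.0044 -0.0016  0.092 ] rot [ 0.0004 -0.0013 -0.0001] f [-0.3322 -0.3603 -0.8256] open 0.8952664832490881
```

```bash
echo '[[[-0.004, -0.0015, 0.03], [0, 0, 0], 0.9], [[-0.004, -0.0015, 0.06], [0, 0, 0], 0.9], [[-0.004, -0.0015, 0.085], [0, 0, 0], 0.9], [[-0.004, -0.0015, 0.092], [0, 0, 0], 0.9], [[-0.004, -0.0015, 0.092], [0, 0, 0], 0.6]]' | python3 jog.py
python3 - <<'E'
from h import *
goto(-.042,0,.20)
t=ctrl.camera("top");s=ctrl.camera("side");w=ctrl.camera("wrist")
v=np.hstack([cv2.resize(w,(400,300)),cv2.resize(s[100:190,185:305],(400,300))]);cv2.imwrite("pics/v3.png",v)
E
```

```text
time_s: 6.72
eef_pos: [0.6133, -0.2034, 0.2015]
eef_rot: [0.001, 0.08, 0.997, -0.0]
wrist_force: [-0.6, -0.5, -0.2]
opening: 0.709
grasp_force: 0.0
t 6.725 F now [-0.0411 -0.0003  0.2015] delta [0.0009 0.0003 0.0015] rot [-0.0004  0.0011 -0.0002] f [-0.4832 -0.5924 -0.1924] open 0.7088880887887897
```

View pics/v3.png

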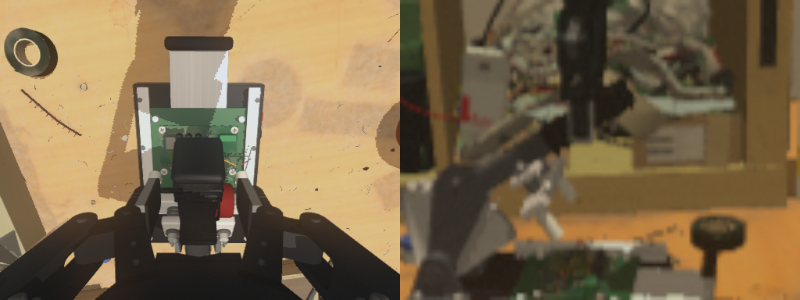

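The wrist view shows the grip between the fingers and the red button (227,203) facing the right-hand pad (258,195). In the side view the finger covers the button. Now I close.

```bash
echo '[[[0, 0, 0], [0, 0, 0], 0.2], [[0, 0, 0], [0, 0, 0], 0.0], [[0, 0, 0], [0, 0, 0], 0.0], [[0, 0, 0], [0, 0, 0], 0.0], [[0, 0, 0], [0, 0, 0], 0.0], [[0, 0, 0], [0, 0, 0], 0.0]]' | python3 jog.py
python3 - <<'E'
from h import *
goto(-.042,0,.20)
o,p,R=state();f=w2f(p)
# rigid rotation about the pivot from lever .56
P=np.array([.095,0,.077]);f[1]=0
for L in(.60,.66,.72,.60,.45,.35,.25,.18):
    d=Ro.from_euler('y',L-.56); t=F.apply(P+d.apply(f-P))+O
    Rn=F*d*F.inv()*R
    print(L,R.inv().apply(t-p),(R.inv()*Rn).as_rotvec())
E
```

```text
time_s: 7.62
eef_pos: [0.6137, -0.2038, 0.202]
eef_rot: [0.001, 0.08, 0.997, -0.001]
wrist_force: [-2.4, -0.7, 5.4]
opening: 0.269
grasp_force: 61.2
t 7.625 F now [-0.0407 -0.0006  0.202 ] delta [0.0013 0.0006 0.002 ] rot [-0.0012  0.0012  0.    ] f [-2.2301 -1.0202  5.3777] open 0.2690577419888092
0.6 [-0.0051  0.0006 -0.0053] [-0.    0.04 -0.  ]
0.66 [-0.0132  0.0006 -0.0129] [-0.      0.1    -0.0001]
0.72 [-0.0217  0.0006 -0.02  ] [-0.      0.16   -0.0002]
0.6 [-0.0051  0.0006 -0.0053] [-0.    0.04 -0.  ]
0.45 [0.0129 0.0006 0.0156] [ 0.     -0.11    0.0001]
0.35 [0.0231 0.0006 0.031 ] [ 0.     -0.21    0.0002]
0.25 [0.0317 0.0006 0.0473] [ 0.     -0.31    0.0004]
0.18 [0.0368 0.0006 0.0592] [ 0.     -0.38    0.0004]
```

```bash
echo '[[[-0.005, 0, -0.005], [0, 0.04, 0], 0], [[-0.013, 0, -0.013], [0, 0.1, 0], 0], [[-0.018, 0, -0.017], [0, 0.135, 0], 0], [[-0.018, 0, -0.017], [0, 0.135, 0], 0], [[-0.018, 0, -0.017], [0, 0.135, 0], 0]]' | python3 jog.py
echo '[[[0.007, 0, 0.006], [0, -0.05, 0], 0], [[0.018, 0, 0.017], [0, -0.135, 0], 0], [[0.025, 0, 0.026], [0, -0.19, 0], 0], [[0.031, 0, 0.033], [0, -0.245, 0], 0]]' | python3 jog.py
python3 - <<'E'
from h import *
goto(-.042,0,.20)
E
```

```text
time_s: 8.25
eef_pos: [0.6299, -0.2064, 0.2187]
eef_rot: [-0.069, 0.08, 0.994, 0.005]
wrist_force: [-9.3, 1.2, 6.1]
opening: 0.275
grasp_force: 61.4
time_s: 8.75
eef_pos: [0.5997, -0.2014, 0.1846]
eef_rot: [0.06, 0.081, 0.995, -0.005]
wrist_force: [45.7, -13.1, -49.8]
opening: 0.27
grasp_force: 61.5
t 8.75 F now [-0.0549 -0.0005  0.1846] delta [-0.0146  0.0005 -0.0137] rot [-0.0003  0.1201 -0.0015] f [ 47.2216  -5.6892 -49.8204] open 0.2698888630752538
```

Run:
```python
from h import *
P=np.array([.095,0,.077]);f0=np.array([-.0407,0,.202]);C=np.array([-.0597,0,.190])
Rc=tool(.11);
for L in(.45,.38,.30,.24,.18):
    t=P+Ro.from_euler('y',L-.56).apply(f0-P)
    print(L,Rc.inv().apply(F.apply(t-C)),(Rc.inv()*tool(-(L-.56))).as_rotvec(),t)
```

```text
0.45 [-0.0057  0.      0.0043] [ 0. -0.  0.] [-0.0536  0.      0.1863]
0.38 [ 0.0028 -0.      0.0141] [ 0.   -0.07 -0.  ] [-0.0609  0.      0.1757]
0.3 [ 0.0115 -0.      0.026 ] [ 0.   -0.15 -0.  ] [-0.0683  0.      0.1629]
0.24 [ 0.0174 -0.      0.0353] [ 0.   -0.21 -0.  ] [-0.0731  0.      0.153 ]
0.18 [ 0.0228 -0.      0.045 ] [-0.   -0.27 -0.  ] [-0.0774  0.      0.1427]
```

```bash
echo '[[[-0.005, 0, 0.004], [0, 0, 0], 0], [[0.003, 0, 0.014], [0, -0.07, 0], 0], [[0.007, 0, 0.02], [0, -0.11, 0], 0], [[0.0115, 0, 0.026], [0, -0.15, 0], 0], [[0.0115, 0, 0.026], [0, -0.15, 0], 0]]' | python3 jog.py
python3 - <<'E'
from h import *
goto(-.0731,0,.153,.32)
E
```

```text
time_s: 9.38
eef_pos: [0.5848, -0.199, 0.159]
eef_rot: [0.126, 0.08, 0.989, -0.01]
wrist_force: [-7.0, -2.2, -5.0]
opening: 0.265
grasp_force: 69.3
t 9.375 F now [-0.07   -0.0004  0.159 ] delta [0.0045 0.0004 0.005 ] rot [ 0.0003 -0.0662 -0.0009] f [-6.5534 -3.3345 -5.0245] open 0.26487163549744447
```

```bash
echo '[[[0.005, 0, 0.006], [0, -0.04, 0], 0], [[0.010, 0, 0.012], [0, -0.08, 0], 0], [[0.010, 0, 0.012], [0, -0.08, 0], 0], [[0.010, 0, 0.012], [0, -0.08, 0], 0.6], [[0.010, 0, 0.012], [0, -0.08, 0], 0.8], [[0.010, 0, 0.012], [0, -0.08, 0], 0.8], [[0.010, 0, 0.012], [0, -0.08, 0], 0.8]]' | python3 jog.py
echo '[[[0, 0, -0.03], [0, 0, 0], 0.8], [[0, 0, -0.08], [0, 0, 0], 0.8], [[0, 0, -0.12], [0, 0, 0], 0.4], [[0, 0, -0.12], [0, 0, 0], 0.0], [[0, 0, -0.12], [0, 0, 0], 0.0], [[0, 0, -0.12], [0, 0, 0], 0.0]]' | python3 jog.py
python3 - <<'E'
from h import *
goto(-.10,0,.20,0)
t=ctrl.camera("top");s=ctrl.camera("side");w=ctrl.camera("wrist")
cv2.imwrite("pics/s4.png",s)
v=np.hstack([cv2.resize(w,(400,300)),cv2.resize(s[100:220,185:345],(400,300))]);cv2.imwrite("pics/v4.png",v)
E
```

```text
time_s: 10.25
eef_pos: [0.5822, -0.1983, 0.1482]
eef_rot: [0.169, 0.078, 0.982, -0.014]
wrist_force: [0.5, -0.1, -0.7]
opening: 0.799
grasp_force: 0.0
time_s: 11.0
eef_pos: [0.5416, -0.1912, 0.2588]
eef_rot: [0.167, 0.079, 0.983, -0.013]
wrist_force: [0.5, -0.0, -0.7]
opening: 0.001
grasp_force: 0.0
t 11.0 F now [-0.1139  0.0003  0.2588] delta [ 0.0063 -0.0004  0.0601] rot [0.0013 0.3374 0.0001] f [ 0.4723  0.0491 -0.697 ] open 0.0009955745032660221
```

View pics/v4.png

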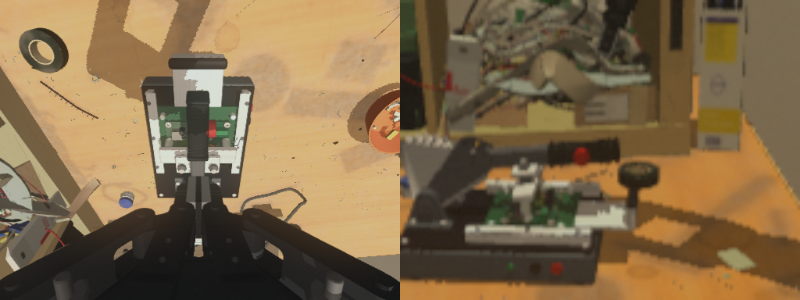

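The lever has sunk to about 0.1 with the button out, red at (582,155) in the side crop. The fingers are shut, so next I straighten the tool and press the grip.

```bash
echo '[[[0, 0, 0.01], [0, 0.17, 0], 0], [[0.0025, 0, 0.04], [0, 0.337, 0], 0], [[0.0025, 0, 0.061], [0, 0.337, 0], 0], [[0.0025, 0, 0.061], [0, 0.337, 0], 0]]' | python3 jog.py | head -2
python3 - <<'E'
from h import *
goto(-.096,0,.15,0)
E
echo '[[[0, 0, 0.02], [0, 0, 0], 0], [[0, 0, 0.04], [0, 0, 0], 0], [[0, 0, 0.05], [0, 0, 0], 0], [[0, 0, 0.055], [0, 0, 0], 0], [[0, 0, 0.06], [0, 0, 0], 0]]' | python3 jog.py
echo '[[[0, 0, 0.004], [0, 0, 0], 0], [[0, 0, 0.006], [0, 0, 0], 0], [[0, 0, 0.006], [0, 0, 0], 0]]' | python3 jog.py
```

```text
time_s: 11.65
eef_pos: [0.5586, -0.1935, 0.1993]
t 11.65 F now [-0.0967  0.0008  0.1993] delta [-0.0007 -0.0009  0.0493] rot [ 0.0023 -0.0002  0.0008] f [-0.3587  0.0396 -0.07  ] open 0.0059760543307276065
time_s: 12.28
eef_pos: [0.5602, -0.195, 0.1439]
eef_rot: [0.002, 0.08, 0.997, -0.001]
wrist_force: [-4.4, -0.0, 7.0]
opening: 0.001
grasp_force: 3.8
time_s: 12.65
eef_pos: [0.5598, -0.195, 0.1381]
eef_rot: [0.001, 0.08, 0.997, -0.001]
wrist_force: [-7.5, 1.5, 10.5]
opening: 0.001
grasp_force: 5.2
```

```bash
echo '[[[0, 0, 0.003], [0, 0, 0], 0], [[0, 0, 0.006], [0, 0, 0], 0], [[0, 0, 0.006], [0, 0, 0], 0]]' | python3 jog.py|grep -E "pos|wrist"
echo '[[[0, 0, 0.003], [0, 0, 0], 0], [[0, 0, 0.005], [0, 0, 0], 0], [[0, 0, 0.005], [0, 0, 0], 0]]' | python3 jog.py|grep -E "pos|wrist"
```

```text
eef_pos: [0.5595, -0.195, 0.1326]
wrist_force: [-10.3, 1.8, 16.6]
eef_pos: [0.559, -0.195, 0.1283]
wrist_force: [-15.3, 3.4, 21.0]
```

```bash
echo '[[[0, 0, 0.003], [0, 0, 0], 0], [[0, 0, 0.004], [0, 0, 0], 0], [[0, 0, 0.004], [0, 0, 0], 0]]' | python3 jog.py|grep -E "pos|wrist"
```

```text
eef_pos: [0.5592, -0.1951, 0.128]
wrist_force: [-25.0, 7.8, 44.1]
```

```bash
echo '[[[0, 0, -0.02], [0, 0, 0], 0], [[0, 0, -0.08], [0, 0, 0], 0], [[0.05, 0, -0.13], [0, 0, 0], 0], [[0.1, 0, -0.15], [0, 0, 0], 0], [[0.1, 0, -0.15], [0, 0, 0], 0], [[0.1, 0, -0.15], [0, 0, 0], 0]]' | python3 jog.py
python3 - <<'E'
from h import *
s=ctrl.camera("side");w=ctrl.camera("wrist")
im=s[128:200,228:262].astype(int)
m=(im[...,2]>np.maximum(im[...,0],im[...,1])*2.2)&(im[...,2]>70)
c=cv2.connectedComponentsWithStats(m.astype(np.uint8));print(c[2],c[3]+[228,128])
V=ctrl.camera_params("side")
for L in(-.035,.02,.1):
    a=L+.227;p=V["view"]@np.r_[F.apply([.095-.2*np.cos(a)+.004,.021,.077+.2*np.sin(a)])+O,1];f=192/np.tan(np.radians(V["fovy"]/2))
    print(L,V["cx"]+f*p[0]/-p[2],V["cy"]+f*p[1]/p[2])
v=np.hstack([cv2.resize(w,(400,300)),cv2.resize(s[100:220,185:345],(400,300))]);cv2.imwrite("pics/v5.png",v)
E
```

```text
time_s: 14.52
eef_pos: [0.4614, -0.1789, 0.2716]
eef_rot: [0.003, 0.08, 0.997, -0.001]
wrist_force: [0.8, 0.0, -0.8]
opening: -0.002
grasp_force: 0.0
[[   0    0   34   72 2411]
 [  28   35    6    7   37]] [[244.2858 163.4629]
 [258.4595 165.9189]]
-0.035 259.5991897391146 170.8357715168422
0.02 258.73128764069804 167.50325266572162
0.1 257.1051661765377 162.68655812605846
```

View pics/v5.png

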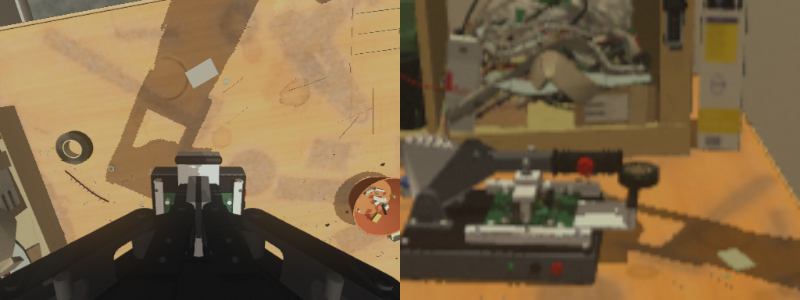

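Run:
```python
from h import *
im=cv2.imread("pics/s4.png")[128:200,228:262].astype(int)
m=(im[...,2]>np.maximum(im[...,0],im[...,1])*2.2)&(im[...,2]>70)
c=cv2.connectedComponentsWithStats(m.astype(np.uint8));print(c[2][1:],c[3][1:]+[228,128])
```

```text
[[26 31  7  7 39]] [[257.1282 161.9744]]
```

The lever stays down by itself: the button row is 165.9, against 162.0 unlatched and 167.5 predicted for 0.02. The tray handle has not moved.

```bash
python3 -c "
from bench import ctrl
print(ctrl.hand_in())"
```

```text
the job is handed in; nothing more can be done
None
```

The job is handed in: the tray is pushed in against its stop, and the lever was brought down and stays closed by itself, which the side camera showed before hand-in at about 14.5 s; no verdict was returned. The final press peaked at 44 N vertically (about 50 N in all) through the fingertips, under the 120 N wrist limit.

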